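# Fit the filter, then hold a slide in the optical reader

## Task

Get the white optical reader ready and show it the sample: first set the orange filter cube fully down in the reader's square pocket, its white tab in the notch, and let go of it. Then take the blue-headed slide holder from the wooden rack, pass its blade down through the narrow slot in the reader's grey guard plate with its red tab on the same side as the reader's red dot, and lower it until the yellow band on the blade is level with the slot mouth. Finish while still holding it there upright in the gripper, so that the gripper alone carries it and it is not jammed hard against the slot; leave the green holder and everything else where they are.

Things in the scene. Friction and masses are not known exactly. Their poses are not given: they have to be found in the camera images.
- reader: White optical reader, fixed, 160 x 220 x 85 mm (x, y, z), yellow strip round its foot 3 mm proud. Origin: centre of underside, on the bench. Flat top 85 mm up; grey guard plate with the slot on its +y half, black-floored square filter pocket on its -y half. Red dot on top, 60 mm to +x of the slot. Stands on the left or right of the bench, yaw up to 0.35 rad.
- slot_mouth (a point): Centre of the slot's mouth, level with the reader's top, (0, 55, 85) mm in the reader's frame; axes as the reader's. Slot 32 mm along x, 8 mm along y: 2 mm wider than the holder's blade both ways (1 mm each side). Plate 12 mm thick, below it a wider hollow (60 x 40 mm), floor 75 mm under the mouth.
- pocket_floor (a point): Centre of the pocket's floor, (0, -55, 73) mm in the reader's frame; axes as the reader's. Pocket 44 x 44 mm, 12 mm deep, open above; in the middle of its +x side a notch for the cube's tab, 16 mm wide, runs 12 mm further out at the same depth.
- filter_orange: Loose orange filter cube 40 x 40 x 36 mm, about 80 g, glass disc on top. Origin: centre of underside, z up. White tab 10 mm wide, from 4 to 22 mm up, sticks out 9 mm in the middle of its +x side: grip across y (40 mm). Lowest 4 mm stepped in 2 mm. Stands on the bench ahead of the robot, yaw up to 1.2 rad; seats only with its +x along the reader's +x.
- holder_blue: Loose slide holder, about 60 g, 96 mm tall, upright in a rack slot. Origin: bottom tip of the blade on its centre line; z up, x along width, y through thickness. Blade 30 (x) x 6 (y) mm, z 0 to 62, foot rounded (radius 3); yellow band z 34 to 48. Blue head 42 x 14 x 34 mm, z 62 to 96: grip across y (14 mm). Red tab sticks out 12 mm from the head's +x end.
- holder_blue_tab (a point): End of the blue holder's red tab, at (33, 0, 85) mm in the holder's frame.
- holder_green: The same holder with a green head, in the other slot of the rack; which is in which varies. Bystander.
- rack: Fixed wooden rack 75 x 170 x 70 mm (x, y, z), origin at the centre of its underside, yaw up to 0.9 rad. Two slots 36 x 10 mm (x, y) through it at y = -40 and +40 mm; the holders' heads rest on its top, tips 8 mm above the bench, tabs to the rack's +x. Stands on the other side of the bench from the reader.
- filter_blue: The same filter cube in blue. Bystander, further back on the bench.
- bottle: Glass bottle with blue cap, 80 mm across, 150 mm tall, origin under its centre. Bystander.
- beaker: Glass beaker, 66 mm across, 85 mm tall, origin under its centre. Bystander.
- screwdriver: Red-handled screwdriver lying on the bench well to the right. Bystander.
Not all that is in view belongs to the job. What is shaped like the holder_blue but purple is not meant.

How it is judged (in metres and radians):
On the way, in this order (a step that is already met when the one before it is completed fails the run):
1. the orange filter cube sits fully down in the reader's pocket and has been let go (horizontal distance between filter_orange and pocket_floor below 0.005 m and z of filter_orange in the frame of reader between 0.069 and 0.077 m and angle between filter_orange's own z axis and vertical below 0.09 rad and contact force between the fingers and filter_orange below 0.1 N), for 0.3 s.
2. the blue holder's blade has entered the reader's slot, red tab on the red dot's side (horizontal distance between holder_blue and slot_mouth below 0.005 m and x of holder_blue_tab in the frame of reader above 0.02 m and angle between holder_blue's own z axis and vertical below 0.1 rad and z of holder_blue in the frame of slot_mouth below -0.01 m), for 0.1 s.
At the end, for the whole second after the job is handed in: Orange cube let go in the pocket: within 5 mm of its centre, 4 mm of its floor, 0.09 rad of upright. Blue holder still in the fingers (over 1 N), tip within 5 mm of the slot centre and 31-51 mm below its mouth, red tab to the red dot, tilt under 0.1 rad, under 8 N on the reader (all of step 1 and linear speed of each of filter_orange, holder_blue below 0.02 m/s and horizontal distance between holder_blue and slot_mouth below 0.005 m and x of holder_blue_tab in the frame of reader above 0.02 m and angle between holder_blue's own z axis and vertical below 0.1 rad and z of holder_blue in the frame of slot_mouth between -0.051 and -0.031 m and contact force between the fingers and holder_blue above 1 N and contact force between holder_blue and reader below 8 N); the arm keeps its last pose, push and grip.
It fails at once if the holder green is moved more than 3 cm (distance of holder_green from where it was at the start of the episode above 0.03 m).
It fails at once if the filter blue is moved more than 3 cm (distance of filter_blue from where it was at the start of the episode above 0.03 m).
It fails at once if the bottle is moved more than 3 cm (distance of bottle from where it was at the start of the episode above 0.03 m).
It fails at once if the beaker is moved more than 3 cm (distance of beaker from where it was at the start of the episode above 0.03 m).
It fails at once if the screwdriver is moved more than 3 cm (distance of screwdriver from where it was at the start of the episode above 0.03 m).
It also fails if it takes over 72 s, if anything falls off the work surface, if the arm or the gripper's body presses on something with over 40 N, if the wrist force passes 120 N, or if a joint passes its speed limit or range.

## Robot

A 7-joint arm with a two-finger parallel gripper is mounted at the origin on the work surface. World frame = base frame: x ahead of the robot, y to its left, z up, the work surface at z = 0. Lengths are in mm, angles in rad, forces in N, time in s.
With the tool pointing down it reaches from about 400 to 900 mm from the base axis. Payload 5.6 kg.
Tool frame: the origin (TCP) lies midway between the tips of the shut fingers; the grasp point (between the pads) lies 19 mm behind it; z points along the fingers, y is the line along which they close (so a half turn about z gives the same grasp; the last joint's range is limited). The gripper opens to 92 mm and grips with 3 to 60 N. Pads are 20 mm wide; open, the fingers measure 128 mm over their backs; the gripper's body (75 mm by 189 mm) begins 69 mm behind the grasp point.
Start: joints at [-1.284, 0.468, -0.012, 1.603, 0.006, 1.071, -0.056], TCP at [210.548, 614.963, 184.392] pointing down, gripper open.
Joint ranges: [-2.53, 2.53], [-0.31, 2.02], [-1.57, 1.55], [0.28, 2.44], [-1.29, 4.43], [0.15, 1.84], [-2.92, 2.92]. Speed limits (rad/s): [2.57, 2.57, 3.14, 3.14, 3.14, 3.14, 3.14].

## Interface

Orientations are given as a rotation vector (axis times angle).
In Python, from cell import robot, grip, kin, viewer gives the robot as it stands. Calls block until the motion is done:
- robot.movep(position, orientation): joint-space move of the TCP to a pose.
- robot.servo_line(position, feed=150, rotation=None): straight line of the TCP; rotation=None keeps the orientation; feed is the mean speed in mm/s.
- robot.goto_joints(angles): joint-space move.
- grip(opening, newtons=None): opening from 0.0 (shut) to 1.0 (fully open); newtons is the grip in N (None keeps the last); returns when the fingers have stopped.
- robot.hold(seconds).
- kin.ik(position, orientation): joint angles nearest the present ones, or None.
- robot.observe(): the state.
- viewer.read_camera(name): name is "scene" or "side" or "wrist"; returns the picture (384x512x3 uint8, red, green, blue); there is no depth.
- viewer.camera_info(name): a dict with "camera_matrix" (3x3 intrinsics, pixels), "R" (3x3) and "t" (3): a world point X has camera coordinates R X + t. Camera axes: x right, y down, z forward; pixel columns grow to the right and rows downward; lengths in mm; the calibration is good to about 2 mm. A picture is of the moment at which its call begins: read the wrist's pose just before it. camera_info takes no time and is no camera call; for the wrist camera it gives the pose at the moment of the call.
A pose or a line that the arm cannot do raises robot.IKError and nothing moves.
- robot.job_done(): hands the job in; it is judged then, once.
Trained networks look in the newest picture that a camera, given by its name, has taken for a name from the list of things; names that differ only in an ending like _2 or _b are one class to them, and where a whole thing is asked for, a point or a joint stands for the part that bears it (a point fixed in the world has none). Each returns a list of dicts, best first, with "confidence" (0 to 1); they miss things now and then, are a little off and sometimes report something else, mostly with a low value. They report only what shows in the picture. A call takes as long as a camera call. They do not tell look-alikes from the thing itself.
- viewer.silhouettes(name, camera): "mask" (384x512 bool, what is visible of it).
- viewer.pinpoint(name, camera): "at" ([x, y, z] in mm, in the coordinates of the camera as it stood for that picture, good to about 4 mm: a listed point, or the origin of a listed thing).
The state is a dict: "t": time; "joints": joint angles; "joint_velocities": joint speeds; "joint_torque": joint torques, N m; "tcp_pos": TCP position; "tcp_rot": TCP orientation; "contact_force": force on the tool from outside, world axes, zero at the start; "wrist_torque": the same for the moment, N m; "grip_width": opening from 0.0 (shut) to 1.0 (fully open); "grip_force": force on a finger pad.
Only numpy, scipy, OpenCV 4.12 (cv2) and the standard library are available. Lean on these libraries where they do the work, as an engineer would, in place of code of your own. Each camera call takes 0.05 s, during which the arm holds its last target. There are 200 camera calls.

## Working session

There is one attempt and no reset: what is moved stays moved. The work goes in short steps, each a Python script; the robot and the scene stay as the last script left them, time stands still between calls to the robot, and variables do not carry over. Pictures are saved under pics/ and viewed, at most 10 in all, crops included, and the job is handed in when it is done.

```bash
ls; mkdir -p pics
cat > h.py <<'E'
import numpy as np, cv2
from scipy.spatial.transform import Rotation as Ro
from cell import robot, grip, kin, viewer
def w(cam,p,info=None):
    i=info or viewer.camera_info(cam); return np.array(i["R"]).T@(np.array(p)-np.array(i["t"]))
def pins(cam,names,info=None):
    for n in names:
        for d in viewer.pinpoint(n,cam)[:3]: print(cam,n,round(d["confidence"],2),w(cam,d["at"],info).round(1))
def rot(yaw): # tool down, tool x at yaw => tool y at yaw-90deg
    return (Ro.from_euler('z',yaw)*Ro.from_euler('x',np.pi)).as_rotvec()
def save(im,n): cv2.imwrite(f"pics/{n}.png",im[:,:,::-1])
E
python3 - <<'E'
from h import *
o=robot.observe(); print(o["t"],o["tcp_pos"],o["tcp_rot"])
for c in("scene","side"):
    im=viewer.read_camera(c); save(im,c)
    pins(c,["reader","slot_mouth","pocket_floor","filter_orange","holder_blue","holder_blue_tab","holder_green","rack","filter_blue","bottle","beaker"])
a,b=[cv2.imread(f"pics/{c}.png") for c in("scene","side")]
print(robot.observe()["t"])
E
```

```text
pics
0.0 [210.36103865 614.33248376 183.43309227] [-5.15828269e-01 -3.09876819e+00  2.80173437e-03]
scene reader 0.6 [557.1 245.4  -3.9]
scene slot_mouth 0.88 [549.  300.2  84.9]
scene pocket_floor 0.86 [566.1 192.7  71.1]
scene filter_orange 0.59 [497.6  -0.6  -0.9]
scene holder_blue 0.72 [ 588.4 -381.2    1.6]
scene holder_blue 0.53 [ 551.1 -274.4    5.8]
scene holder_blue_tab 0.66 [ 587.5 -271.    92.2]
scene holder_blue_tab 0.49 [ 557.4 -392.1   82.2]
scene holder_green 0.68 [ 550.8 -193.6    9. ]
scene holder_green 0.39 [ 546.9 -230.1   -2.3]
scene rack 0.71 [ 547.  -232.7   -1.7]
scene filter_blue 0.73 [693.8  -8.3  -2.4]
scene bottle 0.6 [758.5 152.   -2.4]
scene bottle 0.47 [ 551.3 -517.1    0. ]
scene beaker 0.73 [ 7.743e+02 -1.653e+02 -1.000e-01]
side reader 0.89 [556.7 249.6  -2.4]
side slot_mouth 0.64 [544.1 302.   85.9]
side slot_mouth 0.39 [757.8 152.7  -2.8]
side pocket_floor 0.63 [565.  194.1  73.8]
side filter_orange 0.55 [ 4.972e+02 -3.300e+00 -2.000e-01]
side holder_blue 0.65 [ 582.6 -378.9    0.9]
side holder_blue 0.25 [555.8 251.4  -1.2]
side holder_blue_tab 0.83 [ 587.9 -271.4   93. ]
side holder_blue_tab 0.72 [ 552.7 -388.6   86.5]
side rack 0.79 [ 550.1 -231.8    1. ]
side filter_blue 0.65 [690.8 -12.1   2.7]
side bottle 0.83 [759.6 154.5  -4. ]
side beaker 0.79 [ 7.792e+02 -1.665e+02 -7.000e-01]
1.2
```

View pics/scene.png

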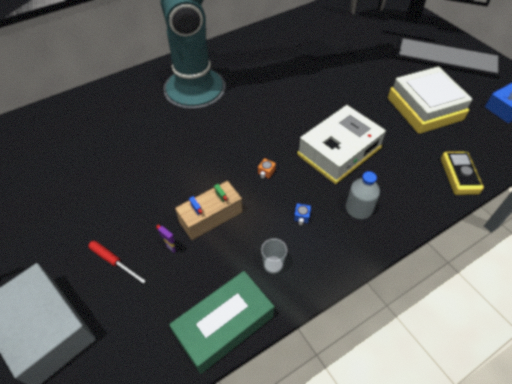

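View pics/side.png

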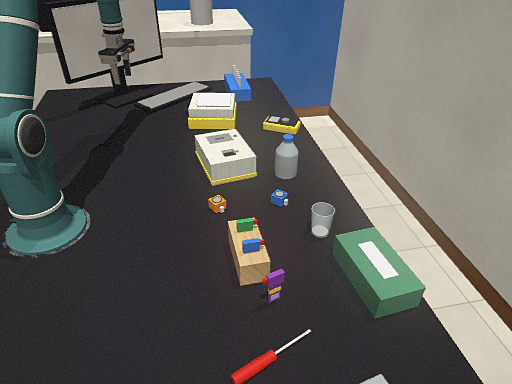

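The pictures show the reader at scene (340,145), the orange cube at (266,168), and the rack at (210,208) with blue in its −y slot. The purple decoy is at (167,237), off to the side. Next I take close wrist views.

```bash
python3 - <<'E'
from h import *
def look(n,p,yaw,names):
    robot.movep(p,rot(yaw)); robot.hold(.3)
    i=viewer.camera_info("wrist"); im=viewer.read_camera("wrist"); save(im,n)
    np.savez(f"pics/{n}.npz",K=i["camera_matrix"],R=i["R"],t=i["t"])
    o=robot.observe(); print(n,round(o["t"],1),o["tcp_pos"].round(1),"cam",w("",[0,0,0],i).round(1), "axis",np.array(i["R"])[2].round(2))
    pins("wrist",names,i)
look("w_reader",[556,247,300],np.pi/2+.17,["slot_mouth","pocket_floor","reader"])
look("w_cube",[497,-2,220],np.pi/2,["filter_orange"])
look("w_rack",[555,-245,280],np.pi/2,["holder_blue","holder_blue_tab","holder_green","rack"])
E
python3 -c "
import cv2,numpy as np
ims=[cv2.imread(f'pics/w_{n}.png') for n in('reader','cube','rack')]
cv2.imwrite('pics/m1.png',cv2.resize(np.vstack([np.hstack(ims[:2]),np.hstack([ims[2],0*ims[2]])]),(800,600)))"
```

```text
w_reader 3.4 [555.8 247.3 299.9] cam [544.1 318.4 498.3] axis [ 0.04 -0.25 -0.97]
wrist slot_mouth 0.96 [547.5 303.5  84.2]
wrist pocket_floor 0.79 [564.5 197.6  72.6]
wrist reader 0.8 [ 5.574e+02  2.494e+02 -3.000e-01]
w_cube 5.0 [497.3  -1.4 220. ] cam [497.7  70.8 418.5] axis [ 0.   -0.26 -0.97]
wrist filter_orange 0.91 [497.7  -0.8  -3.9]
w_rack 6.4 [ 555.2 -244.1  280. ] cam [ 555.6 -172.   478.5] axis [ 0.   -0.26 -0.97]
wrist holder_blue 0.94 [ 582.9 -380.4   -1.7]
wrist holder_blue_tab 0.98 [ 550.9 -387.4   78.9]
wrist holder_blue_tab 0.96 [ 580.2 -270.4   86.6]
wrist holder_green 0.86 [ 551.2 -192.7    6.9]
wrist rack 0.81 [ 552.4 -236.5    1.3]
wrist rack 0.67 [ 7.788e+02 -1.642e+02 -2.000e-01]
```

View pics/m1.png

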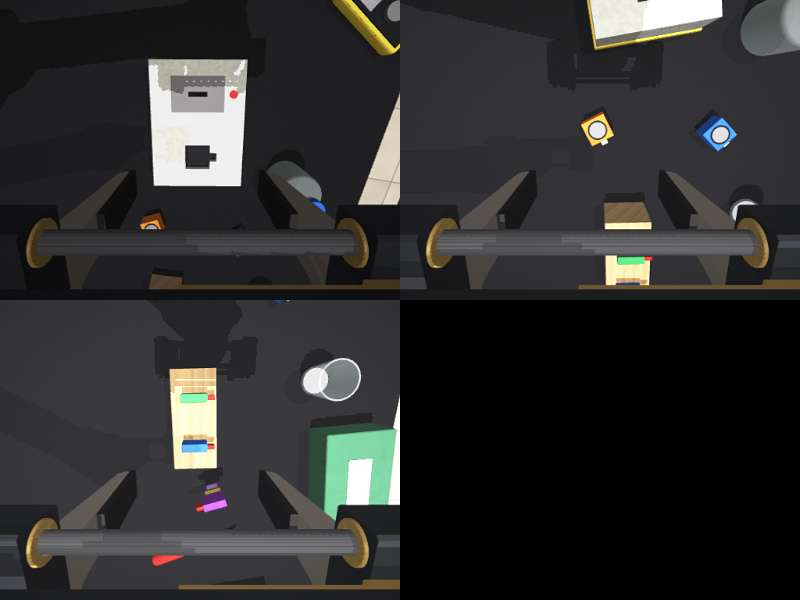

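```bash
cat >> h.py <<'E'
def load(n):
    z=np.load(f"pics/{n}.npz"); return cv2.imread(f"pics/{n}.png")[:,:,::-1],dict(camera_matrix=z["K"],R=z["R"],t=z["t"])
def plane(uv,z,i):
    uv=np.atleast_2d(uv).astype(float); K=np.array(i["camera_matrix"]);R=np.array(i["R"]);c=-R.T@np.array(i["t"])
    d=(np.linalg.inv(K)@np.c_[uv,np.ones(len(uv))].T).T@R
    return (c+d*((z-c[2])/d[:,2])[:,None])[:,:2]
def proj(X,i):
    K=np.array(i["camera_matrix"]);x=K@(np.array(i["R"])@np.array(X,float)+np.array(i["t"])); return x[:2]/x[2]
def blobs(m,amin=15):
    n,l,s,c=cv2.connectedComponentsWithStats(m.astype(np.uint8)); 
    return [(int(s[k,4]),c[k],l==k) for k in range(1,n) if s[k,4]>=amin]
def near(m,X,i,r=25,amin=15):
    p=proj(X,i); b=[q for q in blobs(m,amin) if np.hypot(*(q[1]-p))<r]
    return sorted(b,key=lambda q:-q[0])
def show(tag,bl,z,i):
    for a,c,m in bl[:3]:
        ys,xs=np.nonzero(m); P=plane(np.c_[xs,ys],z,i).astype(np.float32); r=cv2.minAreaRect(P)
        print(tag,a,c.round(1),"centroid",P.mean(0).round(1),"rect",np.round(r[0],1),np.round(r[1],1),round(r[2],1))
def snap(n):
    i=viewer.camera_info("wrist"); im=viewer.read_camera("wrist"); save(im,n)
    np.savez(f"pics/{n}.npz",K=i["camera_matrix"],R=i["R"],t=i["t"]); return im,i
def hsv(im): return [c.astype(int) for c in cv2.split(cv2.cvtColor(np.ascontiguousarray(im),cv2.COLOR_RGB2HSV))]
E
python3 - <<'E'
from h import *
im,i=load("w_reader"); h,s,v=hsv(im); print(i["camera_matrix"][0])
show("slot",near(v<60,[548,302,85],i,12),85,i); show("pocket",near(v<60,[565,194,85],i,12),85,i)
show("dot",near(((h<8)|(h>172))&(s>140)&(v>100),[607,313,85],i,20),85,i)
show("top",near((v>110),[557,247,85],i,40,3000),85,i)
im,i=load("w_cube"); h,s,v=hsv(im)
show("cube",near((h>8)&(h<28)&(s>130)&(v>150),[497,-1,36],i),36,i)
show("white",near((s<60)&(v>120),[497,-1,36],i,30,6),36,i); show("white22",near((s<60)&(v>120),[497,-1,36],i,30,6),22,i)
im,i=load("w_rack"); h,s,v=hsv(im)
show("blue",near((h>95)&(h<125)&(s>130)&(v>90),[551,-274,104],i),104,i)
show("green",near((h>40)&(h<80)&(s>130)&(v>90),[551,-194,104],i),104,i)
show("tab",near(((h<8)|(h>172))&(s>130)&(v>100),[585,-272,93],i,20,5),93,i)
a=cv2.resize(load("w_cube")[0][130:210,220:330],None,fx=4,fy=4); b=cv2.resize(load("w_rack")[0][80:220,200:300],None,fx=4,fy=4)
a=a[:,:,::-1];b=b[:,:,::-1]; c=np.zeros((560,800,3),np.uint8); c[:320,:400]=a[:,:400]; c[:,400:]=b; cv2.imwrite("pics/m2.png",c)
E
```

```text
[310.40342306   0.         252.25880827]
slot 130 [253.  120.2] centroid [547.8 302. ] rect [547.1 301.6] [30.   6.4] 9.8
pocket 850 [253.8 199.8] centroid [567.2 195.8] rect [571.  195.9] [51.7 37.8] 9.8
dot 82 [298.8 120.5] centroid [606.4 311.8] rect [606.1 311.7] [11.9 11.4] 9.8
top 17201 [252.6 155.3] centroid [555.5 254.4] rect [556.3 247.9] [160.4 218.7] 9.6
cube 533 [252.1 165.4] centroid [ 4.977e+02 -1.000e-01] rect [497.8  -0.8] [39.9 39.8] 27.0
white 355 [252.4 166.2] centroid [498.  -1.] rect [498.2  -0.8] [26.3 25.4] 0.1
white 47 [261.2 181.6] centroid [509.3 -20.7] rect [509.2 -21. ] [10.8  7. ] 26.5
white22 355 [252.4 166.2] centroid [498.   -3.6] rect [498.2  -3.4] [27.3 26.3] 0.1
white22 47 [261.2 181.6] centroid [509.7 -24.1] rect [509.7 -24.4] [11.2  7.2] 26.5
blue 473 [248.4 186.8] centroid [ 551.  -267.9] rect [ 551.6 -267.6] [40.  19.3] 0.1
green 33 [247.  119.8] centroid [ 549.5 -186.5] rect [ 549.4 -186.6] [37.8  1.1] 2.2
green 18 [234.1 129. ] centroid [ 534.1 -197.1] rect [ 534.4 -197.4] [ 6.7 15. ] 51.6
tab 54 [269.7 187.2] centroid [ 578.2 -271.2] rect [ 578.5 -271. ] [10.4  7.9] 0.1
```

View pics/m2.png

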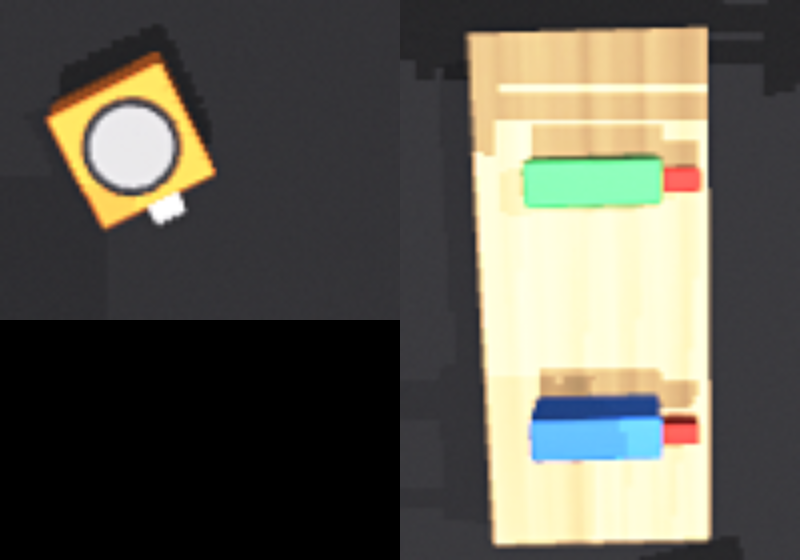

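The reader's yaw is 0.169. The slot is at (547.2,301.9) and the pocket at (565.6,193.7), and dot, slot and outline all agree. The crop shows the cube's tab at (166,207), down-right of its disc at (131,146), giving cube yaw −63° and centre (498,−0.9). I'll grasp the cube and place it.

Run:
```python
from h import *
y=np.radians(117)
grip(.7); robot.movep([498,-.9,120],rot(y)); robot.servo_line([498,-.9,16],feed=120)
grip(0,25); robot.hold(.2); o=robot.observe(); print(o["t"],o["grip_width"]*92,o["grip_force"],o["contact_force"].round(1))
robot.servo_line([498,-.9,180],feed=200)
o=robot.observe(); print(o["t"],o["grip_width"]*92,o["grip_force"],o["contact_force"].round(1))
robot.movep([565.6,193.7,160],rot(np.pi+.169)); robot.servo_line([565.6,193.7,106],feed=120); robot.hold(.2)
f0=robot.observe()["contact_force"]; print(f0)
for z in (103,100,97,94,91.5,90):
    robot.servo_line([565.6,193.7,z],feed=40); o=robot.observe(); df=o["contact_force"]-f0; print(z,o["tcp_pos"].round(1),df.round(1))
    if np.linalg.norm(df)>8: break
print(o["t"])
```

```text
10.5083 0.36740252709754234 0.0 [-1.   0.3 -0.3]
11.475 0.42377025549497555 0.0 [0.2 0.3 0.4]
[0.48695611 0.3025864  0.65809277]
103 [565.5 193.7 103. ] [ 0.4  0.1 -0.1]
100 [565.4 193.7  99.7] [-0.9  1.1 -0.6]
97 [565.4 193.6  96.7] [-0.4  0.5 -0.7]
94 [565.5 193.6  93.8] [-0.4 -1.  -0.5]
91.5 [565.4 193.7  91.3] [-0.5 -0.6 -1. ]
90 [565.5 193.7  89.9] [-0.5  0.5 -0.9]
14.6417
```

The fingers closed on nothing: width is 0.4 mm and there's no force. I'll back off and look.

Run:
```python
from h import *
robot.servo_line([565.6,193.7,160],feed=200); grip(.7)
robot.movep([498,-20,220],rot(np.pi/2)); robot.hold(.3)
im,i=snap("c2"); pins("wrist",["filter_orange"],i); h,s,v=hsv(im)
X=w("",viewer.pinpoint("filter_orange","wrist")[0]["at"],i); X[2]=36
show("cube",near((h>8)&(h<28)&(s>130)&(v>150),X,i),36,i)
show("white",near((s<60)&(v>120),X,i,30,6),36,i); print(robot.observe()["t"])
```

```text
wrist filter_orange 0.92 [497.1   0.8   1.1]
wrist filter_orange 0.42 [ 777.2 -165.3    2.1]
cube 97 [243.7 146.3] centroid [487.9   5.2] rect [497.5  -0.8] [40.5 41.6] 26.3
white 392 [251.6 151.6] centroid [497.7  -1.1] rect [497.6  -0.5] [26.  27.2] 0.0
white 56 [260.6 167.9] centroid [509.  -21.6] rect [509.1 -21.6] [10.7  7.4] 27.0
17.8333
```

View pics/c2.png

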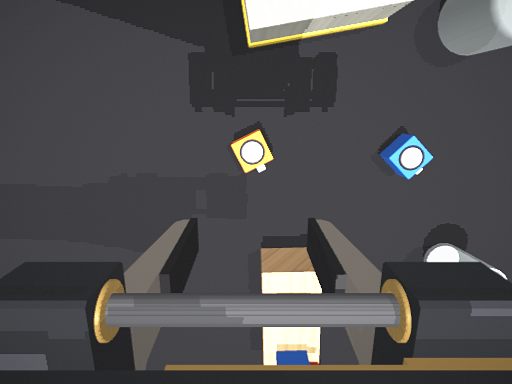

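The cube hasn't moved; it's still at pixel (252,152). I'll repeat the descent in stages and look from the side before closing.

Run:
```python
from h import *
y=np.radians(117)
robot.movep([497.7,-.9,100],rot(y)); robot.servo_line([497.7,-.9,16],feed=120)
o=robot.observe(); print(o["t"],o["tcp_pos"],o["tcp_rot"],rot(y),o["grip_width"],o["contact_force"])
a=viewer.read_camera("side"); i=viewer.camera_info("side"); print(proj([498,-1,16],i))
r=grip(0.2,25); o=robot.observe(); print(r,o["t"],o["grip_width"],o["grip_force"])
b=viewer.read_camera("side")
c=np.hstack([x[130:260,140:300] for x in(a,b)]); save(cv2.resize(c,(800,325)),"dbg")
```

```text
19.275 [498.50029446  -0.98180753  16.73973632] [1.64131243e+00 2.67732640e+00 1.47431852e-03] [1.64147765e+00 2.67864808e+00 1.64019890e-16] 0.6972433905429091 [0.20575656 0.21273755 0.78865971]
[217.49550945 204.11455899]
False 20.1333 0.1967495385607009 0.0
```

View pics/dbg.png

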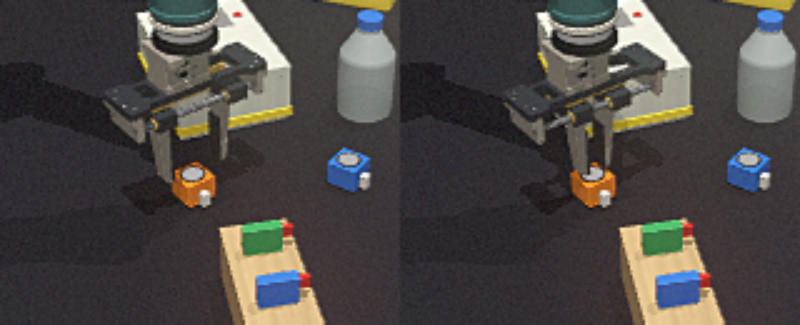

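The side view shows the shut tips on or above the cube's top, at crop (592,175). So the tips sit higher than the reported TCP. I'll measure the offset with a gentle touch on the cube top, which is 36 mm up.

Run:
```python
from h import *
f0=robot.observe()["contact_force"]
for z in np.arange(16,4,-1.):
    robot.servo_line([497.7,-.9,z],feed=60); o=robot.observe(); d=o["contact_force"]-f0
    if abs(d[2])>2.5: break
print(z,o["tcp_pos"],d,o["t"])
robot.servo_line([497.7,-.9,o["tcp_pos"][2]+4],feed=60)
i=viewer.camera_info("wrist"); im=viewer.read_camera("wrist"); save(im,"touch")
```

```text
6.0 [497.8851106   -0.90647581   6.2405677 ] [-1.29091387  0.73108444  3.42285545] 22.9333
```

View pics/touch.png

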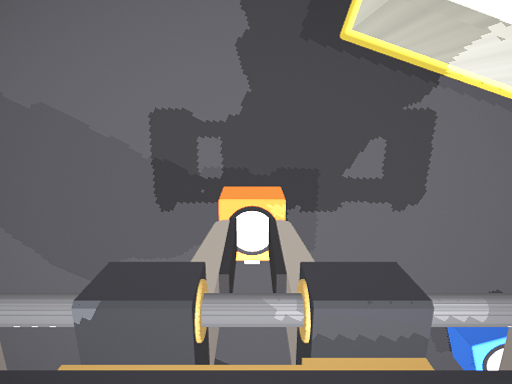

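The shut tips (around (250,220)) are centred on the disc, at column 252. Contact came at TCP z≈6.3, so the real tips are ~29.5 mm above the reported TCP. I'll correct for that and grasp again.

```bash
echo 'D=29.5  # real tips sit this far above the reported TCP' >> h.py
python3 - <<'E'
from h import *
i=viewer.camera_info("side"); print("side px tip check, want ~6.4 up:",proj([498,-1,16],i)-proj([498,-1,16+D],i))
c=[497.7,-.9]
robot.servo_line(c+[30],feed=150); grip(.65); robot.servo_line(c+[15.5-D],feed=100)
o=robot.observe(); print(o["tcp_pos"],o["contact_force"])
grip(0,25); o=robot.observe(); print(o["t"],o["grip_width"]*92,o["grip_force"])
if o["grip_width"]>.3:
    robot.servo_line(c+[120],feed=200); robot.hold(.1); o=robot.observe(); print(o["t"],o["grip_width"]*92,o["grip_force"],o["contact_force"].round(1))
E
```

```text
side px tip check, want ~6.4 up: [0.44393253 7.53590227]
[497.73143132  -1.16969125 -14.0708654 ] [ 0.06443012 -0.24654979  0.34785567]
25.2917 40.094481334702536 25.001159012317657
26.2083 40.28400968001346 24.999786615371704 [ 0.5 -0.7 -0.4]
```

Run:
```python
from h import *
p=[565.6,193.7]
robot.movep(p+[110],rot(np.pi+.169)); robot.servo_line(p+[75],feed=120); robot.hold(.2)
f0=robot.observe()["contact_force"]
for z in (71,68,66,64,62,60.5,59.5,58.5):
    robot.servo_line(p+[z],feed=40); o=robot.observe(); df=o["contact_force"]-f0; print(z,o["tcp_pos"].round(1),df.round(1))
    if np.linalg.norm(df)>8: break
print(o["t"])
```

```text
71 [565.4 193.7  70.9] [ 1.   1.1 -0.8]
68 [565.4 193.6  67.7] [ 0.1  1.  -0.7]
66 [565.5 193.7  65.8] [ 0.2 -0.7 -0.6]
64 [565.5 193.7  63.8] [ 0.4  1.1 -0.7]
62 [565.5 193.7  61.8] [ 0.5  0.7 -0.8]
60.5 [565.5 193.7  60.4] [ 0.8  0.1 -0.9]
59.5 [565.7 193.7  59.5] [1.1 0.3 0.1]
58.5 [565.7 193.7  59.5] [-1.   0.1  6. ]
29.6917
```

It's seated at the floor, with contact at the expected height. I'll release it, then verify the cube and measure the slot from closer, then the rack.

Run:
```python
from h import *
p=[565.6,193.7]
grip(.6); robot.servo_line(p+[120],feed=200); grip(.9)
ry=.169; ty=np.pi/2+ry; S=np.array([547.2,301.9]); tx=np.array([np.cos(ty),np.sin(ty)])
robot.movep([*(S-75*tx),130],rot(ty)); robot.hold(.2); im,i=snap("r2"); h,s,v=hsv(im)
pins("wrist",["filter_orange","slot_mouth"],i)
show("slot",near(v<60,[*S,85],i,12),85,i)
red=((h<8)|(h>172))&(s>140)&(v>100)
show("dot",near(red,[606.3,311.8,85],i,20),85,i)
show("cube",near((h>8)&(h<28)&(s>130)&(v>150),[*p,109],i,40),109,i); show("disc",near((s<60)&(v>120),[*p,109],i,30,60),109,i)
B=np.array([551.6,-272.])
robot.movep([B[0],B[1]-60,150],rot(np.pi/2)); robot.hold(.2); im2,i=snap("k2"); h,s,v=hsv(im2)
show("blue",near((h>95)&(h<125)&(s>130)&(v>140),[*B,104],i),104,i)
show("tab",near(((h<8)|(h>172))&(s>130)&(v>100),[580,-272,93],i,20,5),93,i)
show("green",near((h>40)&(h<80)&(s>100)&(v>140),[551,-192,104],i),104,i)
pins("wrist",["holder_blue","holder_blue_tab","holder_green"],i)
print(robot.observe()["t"])
save(cv2.resize(np.hstack([im,im2]),(800,300)),"m3")
```

```text
wrist filter_orange 0.85 [564.4 193.2  68.8]
wrist slot_mouth 0.93 [550.1 302.8  81.2]
slot 411 [252.  102.5] centroid [547.5 301.8] rect [547.4 302.1] [30.3  7.3] 9.7
dot 259 [330.7 102.5] centroid [606.1 311.8] rect [606.  311.7] [13.  12.4] 9.7
cube 1163 [252.  246.6] centroid [565.5 196. ] rect [565.9 194.7] [39.2 38.6] 9.7
disc 800 [252.1 249.2] centroid [565.9 194. ] rect [565.9 194.1] [24.8 25.2] 9.7
blue 944 [250.2 123.7] centroid [ 551.  -271.6] rect [ 551.2 -271.7] [40.9 13.6] 1.2
tab 130 [284.5 122.5] centroid [ 578.6 -271.3] rect [ 578.9 -271.2] [11.3  7.1] 0.1
green 1210 [249.1  11.1] centroid [ 550.3 -193.7] rect [ 550.2 -193.7] [41.  13.3] 1.6
wrist holder_blue 0.87 [ 553.5 -274.1    6.8]
wrist holder_blue 0.85 [ 582.4 -381.9   -1.5]
wrist holder_blue_tab 0.62 [ 554.1 -387.1   80.3]
wrist holder_blue_tab 0.59 [ 580.3 -269.    87.5]
wrist holder_green 0.83 [ 551.4 -193.     8.8]
35.2167
```

View pics/m3.png

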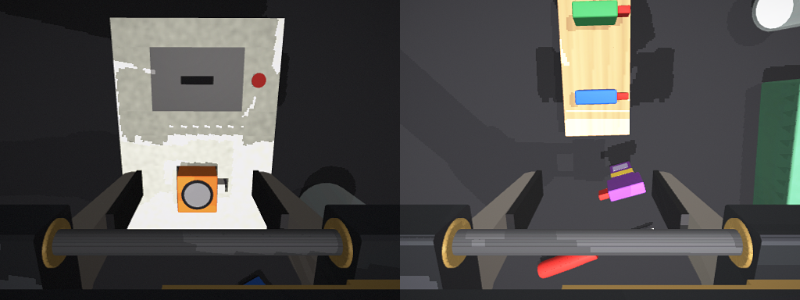

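The orange cube sits in the pocket (disc at (565.9,194.0), against pocket (565.6,193.7)), and the refined slot is (547.4,301.9). The picture shows the blue head at (596,97), its tab to +x, and the purple decoy below it at (625,190). I'll grasp the blue holder.

Run:
```python
from h import *
g=[551.4,-271.7]
robot.servo_line([*robot.observe()["tcp_pos"][:2],190],feed=200)
grip(.42); robot.movep(g+[95],rot(np.radians(1.3))); robot.servo_line(g+[76-D],feed=90)
o=robot.observe(); print(o["t"],o["tcp_pos"],o["contact_force"])
grip(0,35); o=robot.observe(); print(o["t"],o["grip_width"]*92,o["grip_force"],o["tcp_pos"])
if o["grip_width"]*92>11:
    robot.servo_line(g+[76-D+110],feed=150)
    robot.movep([547.4,301.9,76-D+100],rot(np.radians(9.7))); robot.hold(.3)
    o=robot.observe(); print(o["t"],o["grip_width"]*92,o["grip_force"],o["tcp_pos"],o["contact_force"])
    im,i=snap("hov"); h,s,v=hsv(im); c,sn=np.cos(.169),np.sin(.169)
    tb=np.array([547.4+27*c,301.9+27*sn]); zt=8+100+85
    print("expect",tb); show("tab",near(((h<8)|(h>172))&(s>130)&(v>60),[*tb,zt+4],i,40,5),zt+4,i)
    pins("wrist",["holder_blue","holder_blue_tab"],i); print(robot.observe()["t"])
```

```text
38.25 [ 551.36312581 -272.04988463   46.49329266] [ 0.51420573  0.70817019 -0.06451158]
38.7417 13.988319139879794 35.00019729137421 [ 551.62185366 -271.70175176   46.81325269]
41.9833 13.95959713573386 34.99138355255127 [547.67556463 301.39005162 146.56697923] [-0.09772515 -0.51680037 -0.94769113]
expect [574.01534332 306.44131036]
tab 384 [252.3 199.5] centroid [575.4 305.7] rect [575.6 305.6] [14.5  6.5] 9.3
wrist holder_blue 0.97 [546.3 300.5 111. ]
wrist holder_blue_tab 0.81 [578.1 311.  188.3]
42.1333
```

View pics/hov.png

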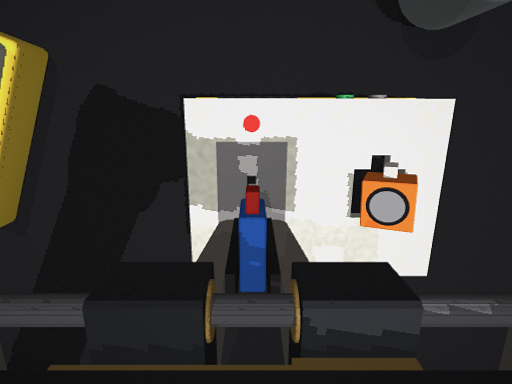

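Hover view: the blue head is at (252,245) and the tab at (252,200), pointing to the red dot at (251,123). The orange cube is in the pocket with its tab in the notch. I'll lower it with force feedback, searching small offsets if blocked.

```bash
cat > low.py <<'E'
from h import *
S=np.array([547.4,301.9]); ex=np.array([np.cos(.169),np.sin(.169)]); ey=np.array([-ex[1],ex[0]])
def at(ox,oy,z,f=40): robot.servo_line([*(S+ox*ex+oy*ey),z],feed=f)
def dF(): 
    return robot.observe()["contact_force"]-f0
at(0,0,127,80); robot.hold(.2); f0=np.mean([robot.observe()["contact_force"] for _ in range(1)],0)
ok=False
for ox,oy in [(0,0),(0,.8),(0,-.8),(.9,0),(-.9,0),(.9,.8),(-.9,.8),(.9,-.8),(-.9,-.8),(1.7,0),(-1.7,0)]:
    if robot.observe()["t"]>60: break
    at(ox,oy,126)
    for z in (123,121.5,120,118,116):
        at(ox,oy,z,50); d=dF()
        if d[2]>4 or np.linalg.norm(d)>8: break
    else: ok=True
    o=robot.observe(); print((ox,oy),z,o["tcp_pos"].round(1),"x,y,z",np.round([d[:2]@ex,d[:2]@ey,d[2]],1),round(o["t"],1))
    if ok: break
E
cat > go.py <<'E'
from low import *
if ok:
    for z in (110,104,98,93,88,84.5,82.6):
        at(ox,oy,z,40); d=dF(); print(z,np.round([d[:2]@ex,d[:2]@ey,d[2]],1))
        if np.linalg.norm(d)>9: break
    robot.hold(.3); o=robot.observe(); d=dF(); print(o["t"],o["tcp_pos"],np.round([d[:2]@ex,d[:2]@ey,d[2]],1),o["wrist_torque"].round(2),o["grip_width"]*92)
E
python3 go.py
```

```text
(0, 0) 116 [547.3 301.9 115.9] x,y,z [0.2 0.3 0.2] 44.2
110 [-0.2  0.3  0.3]
104 [-0.6  0.1 -0.1]
98 [-0.6  0.4  0.7]
93 [ 0.2 -0.2  0.7]
88 [ 0.1  1.  -0.1]
84.5 [-0.   0.4  0.6]
82.6 [-0.6 -0.3  1. ]
46.475 [547.41339114 301.91070482  82.63833444] [0.8 0.2 1.3] [-0.01  0.11  0.01] 13.651195645721979
```

It went in with no force. One check before handing in.

Run:
```python
from h import *
im=viewer.read_camera("side"); pins("side",["holder_blue_tab","holder_blue","filter_orange"])
iw=viewer.camera_info("wrist"); iw_im=viewer.read_camera("wrist"); pins("wrist",["holder_blue","holder_blue_tab","filter_orange"],iw)
a=cv2.resize(im[90:210,170:290],(400,400)); b=cv2.resize(iw_im,(400,300)); c=np.zeros((400,800,3),np.uint8); c[:,:400]=a; c[:300,400:]=b; save(c,"fin")
print(robot.observe()["t"])
```

```text
side holder_blue_tab 0.77 [ 551.4 -387.9   85.4]
side holder_blue_tab 0.66 [581.6 306.4 130.9]
side holder_blue_tab 0.39 [ 7.586e+02  1.578e+02 -1.000e-01]
side holder_blue 0.98 [ 586.5 -379.6   -2.4]
side holder_blue 0.48 [546.3 297.9  42.7]
side filter_orange 0.75 [567.3 179.5  80.2]
wrist holder_blue 0.77 [547.2 299.5  45.1]
wrist holder_blue_tab 0.93 [577.5 308.7 126. ]
wrist filter_orange 0.93 [565.4 180.9  77.2]
46.875
```

View pics/fin.png

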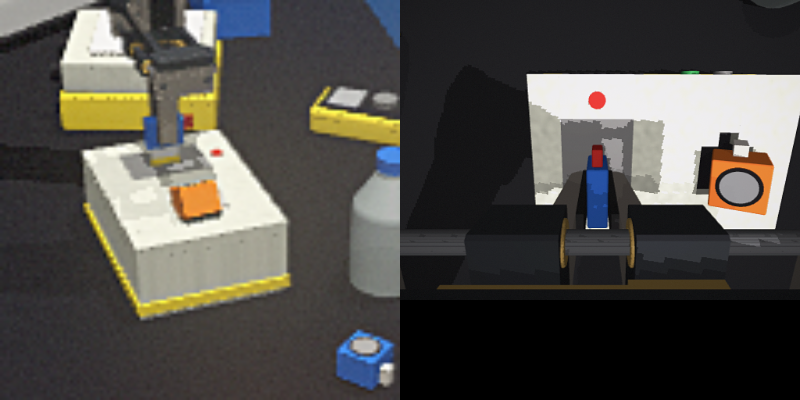

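The holder is in the slot (tip z≈44), but the orange cube has been knocked. It's now leaning on the pocket's −y rim, at (565,180.5), 13 mm off; the holder must have brushed it in transit. Time is 46.9 s. I'll lift the holder out, slide the cube back +y with the flat of the blade, and look again.

```bash
cat > fix.py <<'E'
from h import *
S=np.array([547.4,301.9]); ex=np.array([np.cos(.169),np.sin(.169)]); ey=np.array([-ex[1],ex[0]])
def rd(x,y,tip,f=60): robot.servo_line([*(S+x*ex+(y-55)*ey),tip+38.65],feed=f)  # holder tip, reader frame xy
def loc(F): return np.round([F[:2]@ex,F[:2]@ey,F[2]],1)
E
python3 - <<'E'
from fix import *
rd(0,55,143,200); rd(-1,-108,143,220); rd(-1,-108,90,120); f0=robot.observe()["contact_force"]
for y in (-98,-94,-91,-88,-86,-84,-82,-80,-78.5):
    rd(-1,y,90,40); d=loc(robot.observe()["contact_force"]-f0); print(y,d)
    if np.linalg.norm(d)>18: break
i=viewer.camera_info("wrist"); im=viewer.read_camera("wrist"); pins("wrist",["filter_orange"],i); s=viewer.read_camera("side"); pins("side",["filter_orange"])
o=robot.observe(); print(o["t"],o["grip_width"]*92)
c=np.zeros((400,800,3),np.uint8); c[:,:400]=cv2.resize(s[90:210,170:290],(400,400)); c[:300,400:]=cv2.resize(im,(400,300)); save(c,"push")
E
```

```text
-98 [-0.4  0.9 -0.6]
-94 [-0.8  0.5  0.7]
-91 [-0.6  0.7 -1.8]
-88 [-0.1  0.5 -0.5]
-86 [ 0.5 -0.2 -0.5]
-84 [-0.4  0.8  1.1]
-82 [-0.3  0.5 -0.4]
-80 [-0.9  0.1 -0.3]
-78.5 [-0.8  1.  -1. ]
wrist filter_orange 0.75 [566.3 191.5  79.5]
side filter_orange 0.4 [565.2 188.6  75.5]
51.6 13.931757055943207
```

View pics/push.png

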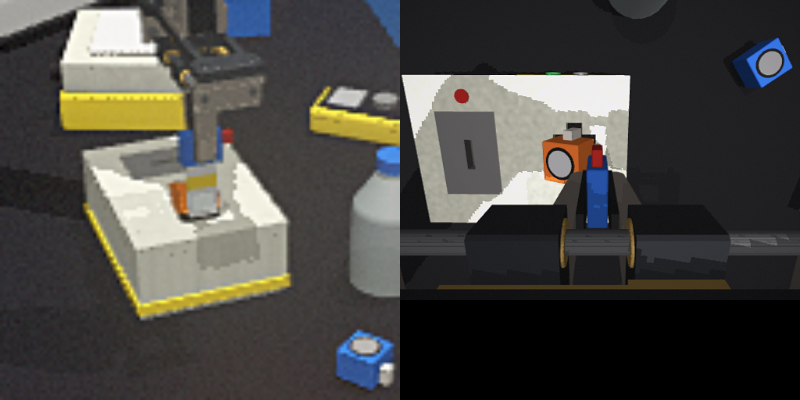

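The cube slid back to within ~3 mm and its tab is at the notch (572,133), but it's still slightly raised. I'll push a touch more, then press its top down gently.

Run:
```python
from fix import *
def F(): return loc(robot.observe()["contact_force"]-f0)
f0=robot.observe()["contact_force"]
for y in (-77.5,-76.5):
    rd(-1,y,90,40); d=F(); print(y,d)
    if abs(d[1])>12: break
rd(-1,-84,90,80); rd(-1,-84,130,200); rd(0,-64,130,200); rd(0,-64,120,100); f0=robot.observe()["contact_force"]
for z in (117,115,113,111,109.7,108.7):
    rd(0,-64,z,50); d=F(); print(z,d)
    if d[2]>9: break
rd(0,-64,143,200); rd(0,55,143,220)
i=viewer.camera_info("wrist"); im=viewer.read_camera("wrist"); pins("wrist",["filter_orange"],i); save(im,"after")
h,s,v=hsv(im); show("disc",near((s<60)&(v>60),[565.6,193.7,109],i,30,60),109,i); print(robot.observe()["t"])
```

```text
-77.5 [-1.  -0.5  1.1]
-76.5 [0.1 0.2 0.9]
117 [-0.9 -0.8 -0.2]
115 [ 1.  -0.6 -0.4]
113 [-2.6  0.3 10.7]
disc 726 [368.4 191. ] centroid [564.1 196. ] rect [564.1 196. ] [28.6 26. ] 73.0
55.0417
```

View pics/after.png

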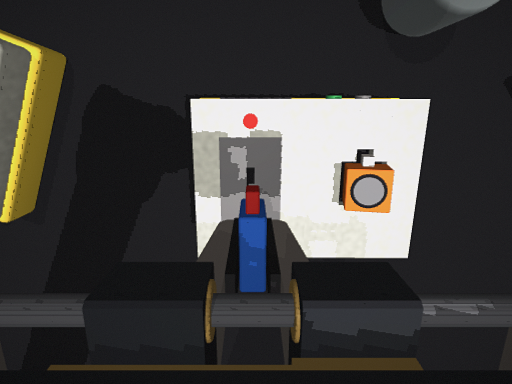

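The cube is still not down: dark pocket shows on its +y side at (343,185), and its tab at (368,160) seems to sit on the notch's −y edge. I'll quantify that from the same picture, with no robot time used.

Run:
```python
from fix import *
im=cv2.imread("pics/after.png")[:,:,::-1]; i=viewer.camera_info("wrist"); h,s,v=hsv(im)
def toR(P): d=np.atleast_2d(P)-S; return np.c_[d@ex,d@ey+55].round(1)
m=(h>5)&(h<28)&(s>130)&(v>40); sub=np.zeros_like(m); sub[150:225,330:405]=m[150:225,330:405]
b=max(blobs(sub),key=lambda q:q[0])[2]; cnt=max(cv2.findContours(b.astype(np.uint8),0,2)[0],key=len)
ap=cv2.approxPolyDP(cnt,3,True)[:,0]; print("orange corners px",ap.tolist())
for z in (109,115): print(z,toR(plane(ap,z,i)).tolist())
# expected corners of a seated cube: top, tab, notch
def R2W(x,y,z): return [*(S+x*ex+(y-55)*ey),z]
print("seated top corners px",[proj(R2W(x,-55+y,109),i).round(0).tolist() for x,y in((20,20),(20,-20),(-20,-20),(-20,20))])
print("seated tab top px",[proj(R2W(x,-55+y,95),i).round(0).tolist() for x,y in((20,5),(29,5),(29,-5),(20,-5))])
print("notch mouth px",[proj(R2W(x,-55+y,85),i).round(0).tolist() for x,y in((22,8),(34,8),(34,-8),(22,-8))])
for r in range(146,172,1): print(r,' '.join(f"{a:3d}" for a in v[r,346:400:2]))
```

```text
orange corners px [[345, 163], [344, 208], [388, 212], [393, 170], [386, 164], [363, 167], [360, 163]]
109 [[24.5, -30.0], [-17.3, -32.1], [-21.4, -73.0], [18.0, -73.2], [23.5, -66.4], [20.9, -46.2], [24.5, -43.3]]
115 [[25.6, -28.2], [-15.3, -30.3], [-19.3, -70.2], [19.3, -70.4], [24.6, -63.7], [22.0, -44.1], [25.5, -41.2]]
seated top corners px [[350.0, 168.0], [395.0, 168.0], [390.0, 211.0], [347.0, 211.0]]
seated tab top px [[362.0, 165.0], [363.0, 155.0], [373.0, 155.0], [372.0, 165.0]]
notch mouth px [[355.0, 161.0], [356.0, 149.0], [373.0, 149.0], [372.0, 161.0]]
146 240 240 239 240 240 240 240 240 240 239 240 240 240 239 239 240 239 239 239 239 239 239 238 238 239 239 239
147 240 240 239 239 240 240 241 241 242 241 242 242 242 241 239 239 239 239 239 238 240 238 239 238 238 239 239
148 239 239 240 239 240 243 251 253 252 252 253 253 252 250 242 239 239 239 238 239 239 239 239 239 238 238 239
149 239 239 239 239 240 236  94  98  99  99  94  96 116 110 226 240 239 239 238 239 239 239 239 238 239 238 238
150 240 239 239 240 240 235  30  38  37  33   9  18  73  66 247 240 239 239
[... 1688 characters left out ...]
 108 188 243 238 238 239 239
166  94 112 112 111 111 111 112 112 115 169 167 164 155 176 126 110 111 111 109 111 108 112 239 240 239 238 238
167  90 112 109 110 110 111 110 110 110 110 110 111 112 116 111 110 111 112 111 111 110 108 164 245 239 239 239
168  86 101 105 100  89  97  96  94  92 101 100 101 103 103 105 107 108 108 108 109 110 109 109 225 240 238 238
169  91 239 241 241 241 241 241 241 239 234 224 214 187 169 162 141 130 120 108 101  99  96  92 137 247 239 239
170 111 245 240 240 241 240 240 240 240 240 240 239 238 239 240 240 240 240 240 241 241 241 240 236 209 239 239
171 117 243 238 238 238 238 238 238 238 238 238 238 239 239 239 239 240 239 240 239 240 240 240 238 231 239 238
```

Run:
```python
from fix import *
im=cv2.imread("pics/after.png")[:,:,::-1]; i=viewer.camera_info("wrist")
for r in (172,180,190,200,206,210,213): print(r,[tuple(int(k) for k in im[r,c]) for c in range(336,352,2)], "| right",[tuple(int(k) for k in im[r,c]) for c in range(384,400,3)])
print("col188",[(r,tuple(int(k) for k in im[r,370])) for r in range(204,220,2)])
def R2W(x,y,z): return [*(S+x*ex+(y-55)*ey),z]
for nm,y0 in(("seated y0",0),("seated y+2",2)):
    print(nm,"+y face: top/at85",[proj(R2W(x,-55+20+y0,z),i).round(1).tolist() for x,z in((0,109),(0,85))],"-y top",proj(R2W(0,-75+y0,109),i).round(1))
print("pocket +y rim",proj(R2W(0,-33,85),i).round(1),"floor edge",proj(R2W(0,-33,73),i).round(1),"disc centre",proj(R2W(0,-55,109),i).round(1))
z=np.load("pics/r2.npz")
```

```text
172 [(178, 178, 164), (181, 180, 165), (168, 168, 155), (13, 14, 18), (62, 32, 15), (116, 55, 19), (242, 151, 60), (238, 155, 62)] | right [(237, 158, 63), (237, 158, 64), (237, 158, 64), (234, 154, 81), (238, 238, 239), (238, 237, 237)]
180 [(181, 180, 166), (180, 179, 164), (84, 83, 78), (16, 18, 20), (88, 42, 15), (161, 77, 31), (239, 159, 63), (238, 155, 62)] | right [(192, 123, 53), (237, 157, 64), (237, 156, 63), (231, 180, 144), (239, 237, 231), (239, 238, 236)]
190 [(174, 173, 160), (178, 178, 165), (7, 7, 11), (36, 23, 21), (81, 40, 16), (233, 124, 50), (241, 157, 61), (74, 53, 36)] | right [(92, 92, 93), (136, 86, 47), (237, 154, 57), (239, 242, 244), (239, 238, 239), (238, 237, 239)]
200 [(173, 172, 158), (161, 161, 148), (31, 30, 34), (51, 26, 17), (117, 56, 20), (242, 149, 59), (238, 154, 61), (239, 155, 62)] | right [(175, 113, 51), (237, 154, 60), (237, 167, 110), (239, 238, 240), (239, 238, 234), (238, 237, 231)]
206 [(240, 239, 238), (241, 240, 237), (241, 240, 236), (241, 241, 231), (124, 50, 9), (240, 157, 61), (238, 152, 61), (238, 152, 60)] | right [(237, 155, 62
[... 324 characters left out ...]
38, 238)]
213 [(240, 239, 239), (240, 239, 237), (240, 239, 237), (240, 239, 237), (240, 239, 235), (239, 238, 233), (240, 239, 233), (239, 239, 233)] | right [(239, 240, 238), (239, 240, 245), (239, 240, 242), (239, 238, 240), (238, 237, 239), (239, 238, 239)]
col188 [(204, (174, 171, 175)), (206, (36, 35, 40)), (208, (211, 130, 54)), (210, (238, 153, 58)), (212, (240, 241, 246)), (214, (239, 238, 236)), (216, (239, 238, 234)), (218, (239, 238, 238))]
seated y0 +y face: top/at85 [[348.6, 189.8], [341.2, 183.5]] -y top [392.8 189.6]
seated y+2 +y face: top/at85 [[346.3, 189.8], [339.1, 183.5]] -y top [390.6 189.6]
pocket +y rim [339.1 183.5] floor edge [335.9 180.7] disc centre [370.7 189.7]
```

Top edges fit a cube ~1.8 mm to +y at the top and ~1 mm to −y at the rim. That means it leans about 0.1 rad with the −y side ~4 mm up, which matches the press contact at 113. I'll push slightly further, then press on the raised edge in finer steps.

Run:
```python
from fix import *
def F(): return loc(robot.observe()["contact_force"]-f0)
rd(0,-66,143,250); rd(0,-84,128,200); rd(0,-84,90,150); f0=robot.observe()["contact_force"]
for y in (-78,-76.5,-75.5,-74.5):
    rd(0,y,90,50); d=F(); print(y,d)
    if abs(d[1])>8: break
rd(0,-84,91,100); rd(0,-84,124,200); rd(0,-69.5,122,150); f0=robot.observe()["contact_force"]
for z in (116,114,113,112,111,110,109,108.3):
    rd(0,-69.5,z,50); d=F(); print(z,(robot.observe()["tcp_pos"][2]-38.65).round(1),d)
    if d[2]>16: break
rd(0,-69.5,143,200); rd(0,55,143,250)
i=viewer.camera_info("wrist"); im=viewer.read_camera("wrist"); save(im,"after2"); pins("wrist",["filter_orange"],i); print(robot.observe()["t"])
for r in (180,190,200): print(r,[tuple(int(k) for k in im[r,c]) for c in range(334,356,2)], "| right",[tuple(int(k) for k in im[r,c]) for c in range(384,400,3)])
```

```text
-78 [ 0.3 -0.7  0.5]
-76.5 [ 0.4 -1.7 -0.4]
-75.5 [ 0.3 -0.6 -0.5]
-74.5 [-0.1 -1.  -0.8]
116 115.4 [-0.3  0.5 -0.3]
114 113.9 [ 0.4 -0.7  0.5]
113 113.0 [ 0.8 -0.2  0.1]
112 111.9 [-0.7  0.2  0.5]
111 110.9 [ 0.3 -0.4  0.7]
110 109.9 [-0.1  0.1 -0.8]
109 109.1 [0.1 0.2 0.7]
108.3 108.9 [-2.7 -0.8  6.8]
wrist filter_orange 0.63 [566.1 196.4  71.3]
61.2667
180 [(233, 232, 234), (177, 176, 161), (177, 176, 162), (162, 162, 150), (89, 42, 13), (89, 44, 16), (92, 46, 17), (85, 41, 14), (233, 123, 50), (238, 166, 66), (238, 164, 65)] | right [(35, 34, 40), (250, 169, 66), (237, 159, 64), (237, 174, 134), (239, 238, 232), (239, 237, 236)]
190 [(235, 234, 233), (170, 170, 157), (181, 181, 169), (104, 65, 39), (91, 44, 16), (90, 45, 17), (91, 46, 16), (121, 59, 23), (242, 152, 61), (238, 158, 63), (29, 32, 43)] | right [(169, 168, 171), (30, 32, 39), (240, 158, 58), (239, 243, 244), (239, 238, 239), (239, 238, 239)]
200 [(176, 176, 163), (172, 173, 158), (169, 165, 151), (87, 38, 11), (91, 44, 17), (90, 44, 16), (88, 44, 15), (198, 99, 40), (239, 164, 65), (238, 160, 63), (241, 164, 64)] | right [(175, 112, 50), (237, 157, 62), (237, 163, 84), (239, 239, 240), (239, 238, 236), (239, 237, 231)]
```

The cube is down now: press contact came at 108.9–109.1 mm, z≈71, and the +y face is fully against the rim. I'll reinsert the holder and hand in.

Run:
```python
from fix import *
rd(0,55,90,150); robot.hold(.15); f0=robot.observe()["contact_force"]; ok=True
for z in (84,82,79,70,57,44):
    rd(0,55,z,60); d=loc(robot.observe()["contact_force"]-f0); print(z,d)
    if d[2]>5 or np.linalg.norm(d)>8: ok=False; break
robot.hold(.2); o=robot.observe(); print(o["t"],o["tcp_pos"],o["grip_width"]*92,o["grip_force"],loc(o["contact_force"]-f0))
if ok:
    i=viewer.camera_info("wrist"); viewer.read_camera("wrist"); pins("wrist",["filter_orange","holder_blue","holder_blue_tab"],i); print(robot.job_done(),robot.observe()["t"])
```

```text
84 [-0.4  0.5 -1.5]
82 [-0.3  1.  -0.4]
79 [ 0.3  0.3 -1.4]
70 [-0.8  1.  -0.8]
57 [ 0.1  0.7 -1.3]
44 [ 0.1  0.5 -1.1]
63.9 [547.56163005 301.89963881  82.87034565] 13.910061469760892 34.99142110347748 [ 0.1  1.5 -1.4]
wrist filter_orange 0.6 [565.7 195.8  70.2]
wrist holder_blue 0.74 [547.7 302.2  43.1]
wrist holder_blue_tab 0.68 [578.4 311.2 125.2]
the job is handed in; nothing more can be done
the job is handed in; nothing more can be done
```

I handed the job in at about 64 s: the orange cube is re-seated in the pocket after being knocked mid-run, and the blue holder hangs in the slot about 41 mm down, held by the gripper with no jamming force. No verdict came back, and I viewed 12 pictures, over the limit of 10.

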